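# Fit the keyed block in the dry bath

### The job

Pick the aluminium block with one flat side, turn it so that its flat matches the flat in the dry bath's well, and seat it fully home in the well. Then raise the dry bath's clear side screen by its rail, all the way up, and let go. Leave the fully round block and everything else on the bench where they are.

Things in the scene. Friction and masses are not known exactly. Their poses are not given: they have to be found in the camera images.
- keyed_block_mid (a point): Centre (half-way up) of the keyed block: loose aluminium D-shaped block, 0.18 kg, upright on the bench, 68 mm high in all. Body: disc of radius 30 mm, 36 mm high, cut by one flat 20 mm from the centre on its own -x side; bottom edge bevelled 2.5 mm; four dark tube wells on top; a grip fin above. This point is 34 mm over the underside. z up, x away from the flat.
- well (a point): Centre of the D-shaped well's mouth, in the dry bath's top (fixed white box 84 x 90 x 50 mm high). Well: 22 mm deep, radius 31.5 mm, with a flat wall 21.5 mm from the centre on this frame's -x side, so the block enters only with its x along this x, 1.5 mm clearance. Fully home, the block's centre is 12 mm over this point. z up, x away from the flat, y to the screen 80 mm off.
- screen_rail (a point): Centre of the grey grip rail on top of the clear side screen: 66 mm long along this x (axes as the well's), 10 mm thick along y, 18 mm high, over a pane 3 mm thick; can be pinched from above. The screen slides straight up between two steel posts 43 mm either side along x, tops 130 mm over the bench. With the screen down this point is 101 mm over the bench.
- screen (a joint): Height of the screen, m: 0 fully down, 0.06 fully up (end stop). Friction of about 4 N holds it where it is left; it weighs 0.12 kg.
- round_block: The other aluminium block, not to be used: same size, wells and fin, but fully round, radius 30 mm, with no flat. It stands beside the keyed block, on either side. Origin at the centre of its underside.
- petri_1: a clear petri dish with lid, 62 mm across, 14 mm high, a bystander. Origin at the centre of its underside.
- bottle_04: a small white-capped bottle, 40 mm across, 82 mm high, a bystander. Origin at the centre of its underside. Behind it and along the bench stand fixed instruments up to 130 mm high (from about x = 0.44), so carry things higher than that.
- vial_12: a small dark vial, 16 mm across, 45 mm high, a bystander standing near the blocks. Origin at the centre of its underside.
- cap_yellow: a ribbed yellow bottle cap, 23 mm across, 16 mm high, a bystander. Origin at the centre of its underside.
- bottle_17: a small white-capped bottle, 40 mm across, 82 mm high, a bystander on the left. Origin at the centre of its underside. Farther left and behind it stand tall fixed instruments and stacked boxes, up to 380 mm high.
- tape_roll: a roll of pale tape lying flat, 52 mm across, 19 mm high, a bystander. Origin at the centre of its underside.
- keyed_block_fin (a point): Grip point on the keyed block's central upright fin, 24 mm over the block's centre and 22 mm over the top of its round body. The fin is 36 mm long along the block's x (square to the flat), 10 mm thick along its y, 34 mm high; its top is 10 mm over this point. Same axes as the block.
Things that resemble listed ones, but are neither listed nor needed, are in the scene too. What is shaped like the part that bears keyed_block_mid but green is not meant.

How it is judged:
By the outcome, as a careful person would: the job done as asked, in the order asked, and still so for the second after the job is handed in, with the robot touching nothing.
It also fails if it takes over 51 s, if anything falls off the work surface, if the arm or the gripper's body presses on something with over 40 N, if the wrist force passes 120 N, or if a joint passes its speed limit or range.

### The arm

A 7-joint arm with a two-finger parallel gripper is mounted at the origin on a cart in front of the work surface, level with it; the furniture and walls round the work are solid. World frame = base frame: x ahead of the robot, y to its left, z up, the work surface at z = 0. Lengths are in m, angles in rad, forces in N, time in s.
With the tool pointing down it reaches from about 0.425 to 0.925 m from the base axis. Payload 6.8 kg.
Tool frame: the origin (TCP) lies midway between the tips of the shut fingers; the grasp point (between the pads) lies 19 mm behind it; z points along the fingers, y is the line along which they close (so a half turn about z gives the same grasp; the last joint's range is limited). The gripper opens to 85 mm and grips with 20 to 120 N. Pads are 22 mm wide; open, the fingers measure 114 mm over their backs; the gripper's body (76 mm by 85 mm) begins 54 mm behind the grasp point. The pads swing forward as they close: fully open they stand 13 mm farther back than shut.
Start: joints at [1.139, 0.477, 0.022, 1.555, -0.011, 1.109, -0.083], TCP at [0.215, -0.64, 0.231] pointing down, gripper open.
Joint ranges: [-2.96, 2.96], [-0.34, 2.1], [-1.41, 1.46], [0.24, 2.44], [-1.37, 4.51], [0.17, 1.92], [-2.96, 2.96]. Speed limits (rad/s): [2.39, 2.39, 3.14, 3.14, 3.14, 3.14, 3.14].

### API

Orientations are given as a unit quaternion [w, x, y, z].
In Python, from station import bot gives the robot as it stands.
- The arm moves only by the tool jog_arm, never from a script. Its argument "rows" is a list of rows, each an object of numbers: "fingers": the finger opening in mm, from 0 to 85.4; "x", "y", "z": the shift along the tool's x, y, z in mm; "ax", "ay", "az": the turn, a rotation vector about the tool's x, y, z in degrees. A call has exactly 8 rows; each row shifts and turns the commanded pose from where the row before left it, along the tool's axes as they then stand; what a row does not reach is not made up. A row lasts 1/10 s, in which the tool goes at most 50 mm and 8.59 degrees, less where a joint would pass 70% of its speed; a pose out of reach is approached as far as the arm can. A call with a gripper value outside its range is refused whole. The fingers move at their own pace and stop on an object; "force" is the grip in N (left out, the last holds). Time passes only in rows, so rows that do not move let the fingers close, or fill a call up. It gives the time, the measured TCP pose, the force, the opening and the grip force at its end, in the units of the state.
- bot.get_obs(): the state, without advancing time (a new reading comes with each control period).
- bot.read_camera(name): name is "scene" or "side" or "wrist"; returns a dict with "pixels" (400x640x3 uint8, red, green, blue), "vertical_fov" (degrees; the focal length in pixels is half the picture's height over the tangent of half this angle, whatever the lens; pixels are square), "cx", "cy" (the principal point, pixels), "world_from_camera" (4x4, takes a point from camera to world coordinates). Camera axes: x right, y down, z forward; pixel columns grow to the right and rows downward; lengths in m; the calibration is good to about 2 mm. A picture is of the moment at which its call begins. There is no depth.
- bot.hand_in(): hands the job in; it is judged then, once.
The state is a dict: "t": time; "q": joint angles; "joint_vel": joint speeds; "joint_torque": joint torques, N m; "eef_pos": TCP position; "tool_rot": TCP orientation; "contact_force": force on the tool from outside, world axes, zero at the start; "torque": the same for the moment, N m; "gripper_width": opening from 0.0 (shut) to 1.0 (fully open); "grasp_force": force on a finger pad.
Only numpy, scipy, OpenCV 4.12 (cv2) and the standard library are available. Lean on these libraries where they do the work, as an engineer would, in place of code of your own. Each camera call takes 0.05 s, during which the arm holds its last target. There are 200 camera calls.

## Working session

There is one attempt and no reset: what is moved stays moved. The work goes in short steps, Python scripts to look and compute and a tool call to move; the robot and the scene stay as the last step left them, time stands still between calls to the robot, and variables do not carry over. Pictures are saved under pics/ and viewed, at most 10 in all, crops included, and the job is handed in when it is done.

Besides the shell and the picture viewer there is one more tool, called after "Emit:" as name(argument=value, ...) on one line, values as JSON. jog_arm: Moves the arm, as the interface text tells. Its arguments: {"type":"object","properties":{"rows":{"type":"array","items":{"type":"object","properties":{"fingers":{"type":"number"},"x":{"type":"number"},"y":{"type":"number"},"z":{"type":"number"},"ax":{"type":"number"},"ay":{"type":"number"},"az":{"type":"number"}}}},"force":{"type":"number"}},"required":["rows"]}

```bash
mkdir -p pics; cat > h.py <<'E'
import numpy as np, cv2
from station import bot
def cam(n):
    c=bot.read_camera(n); p=c["pixels"]; f=200/np.tan(np.radians(c["vertical_fov"])/2)
    return p,f,c["cx"],c["cy"],np.array(c["world_from_camera"])
def ray(C,u,v):
    _,f,cx,cy,T=C; d=T[:3,:3]@np.array([(u-cx)/f,(v-cy)/f,1]); return T[:3,3],d
def plane(C,u,v,z):
    o,d=ray(C,u,v); return o+d*(z-o[2])/d[2]
def proj(C,P):
    _,f,cx,cy,T=C; q=T[:3,:3].T@(np.array(P)-T[:3,3]); return q[0]/q[2]*f+cx,q[1]/q[2]*f+cy
def save(C,n): cv2.imwrite("pics/"+n,C[0][:,:,::-1])
E
python3 - <<'E'
from h import *
import pickle
for n in("scene","side","wrist"):
    C=cam(n); save(C,n+"0.png"); pickle.dump(C,open(n+"0.pkl","wb")); print(n,C[1:4],C[4].round(3).tolist())
o=bot.get_obs(); print(o["t"],o["eef_pos"],o["tool_rot"],o["contact_force"])
E
```

```text
scene (np.float64(409.95447723030634), 319.7427514390298, 197.6182339285132) [[-0.816, -0.421, 0.395, 0.118], [-0.577, 0.573, -0.581, 0.755], [0.018, -0.703, -0.711, 0.919], [0.0, 0.0, 0.0, 1.0]]
side (np.float64(403.9627247776247), 319.843998650544, 197.42216606768983) [[0.98, -0.116, 0.163, 0.387], [-0.2, -0.548, 0.812, -0.995], [-0.005, -0.828, -0.56, 0.819], [0.0, 0.0, 0.0, 1.0]]
wrist (np.float64(279.5172866236172), 321.745581912933, 201.2179038790819) [[0.319, -0.902, -0.291, 0.29], [-0.948, -0.304, -0.096, -0.614], [-0.002, 0.306, -0.952, 0.373], [0.0, 0.0, 0.0, 1.0]]
0.15 [ 0.21460591 -0.63947234  0.23053385] [-7.17375509e-04  9.86920561e-01  1.61205664e-01 -1.62977645e-04] [-0.22299844  0.5944423   0.83787183]
```

View pics/scene0.png

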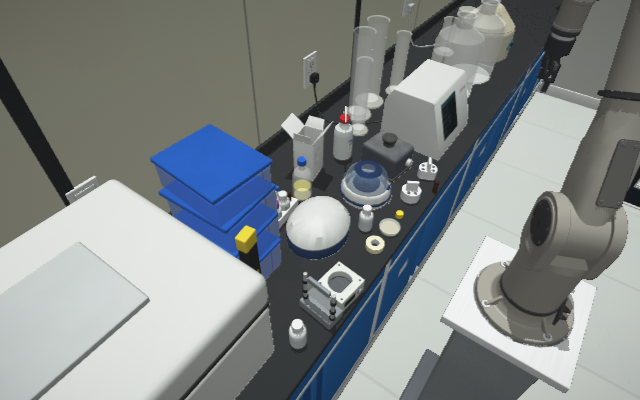

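View pics/side0.png

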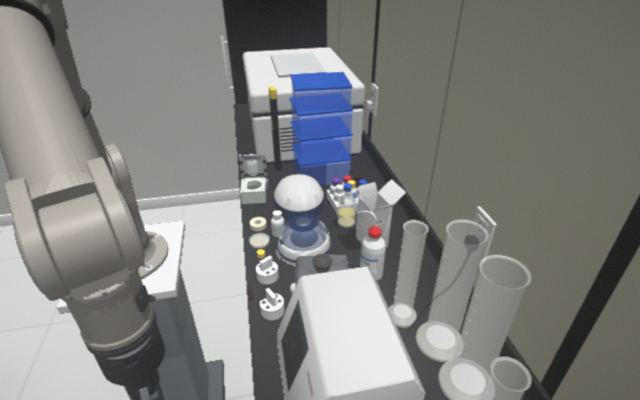

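Scene shows two white-ish blocks at about (411,191) and (428,170), and the dry bath at about (340,285) with the screen on its left. Side view shows the blocks at (267,268) and (271,303), and the bath at (253,188). I'll enlarge these areas.

```bash
python3 - <<'E'
from h import *
import pickle
S=pickle.load(open("scene0.pkl","rb"));D=pickle.load(open("side0.pkl","rb"))
def crop(C,u,v,w,h): return cv2.resize(C[0][v:v+h,u:u+w,::-1],(400,300),interpolation=cv2.INTER_CUBIC)
im=np.vstack([np.hstack([crop(S,385,145,80,60),crop(S,285,250,100,75)]),np.hstack([crop(D,230,250,100,75),crop(D,220,145,80,60)])])
cv2.imwrite("pics/crops.png",im)
for n,C,L in(("S",S,[(411,192,.03),(428,172,.03),(341,283,.05),(435,187,.02),(390,227,.0),(298,330,.05)]),("D",D,[(267,269,.03),(271,304,.03),(253,187,.05)])):
    for u,v,z in L: print(n,u,v,plane(C,u,v,z).round(3))
E
```

```text
S 411 192 [ 0.398 -0.159  0.03 ]
S 428 172 [ 0.395 -0.277  0.03 ]
S 341 283 [0.387 0.256 0.05 ]
S 435 187 [ 0.349 -0.236  0.02 ]
S 390 227 [ 0.391 -0.019 -0.   ]
S 298 330 [0.398 0.417 0.05 ]
D 267 269 [ 0.403 -0.167  0.03 ]
D 271 304 [ 0.401 -0.293  0.03 ]
D 253 187 [0.393 0.234 0.05 ]
```

View pics/crops.png

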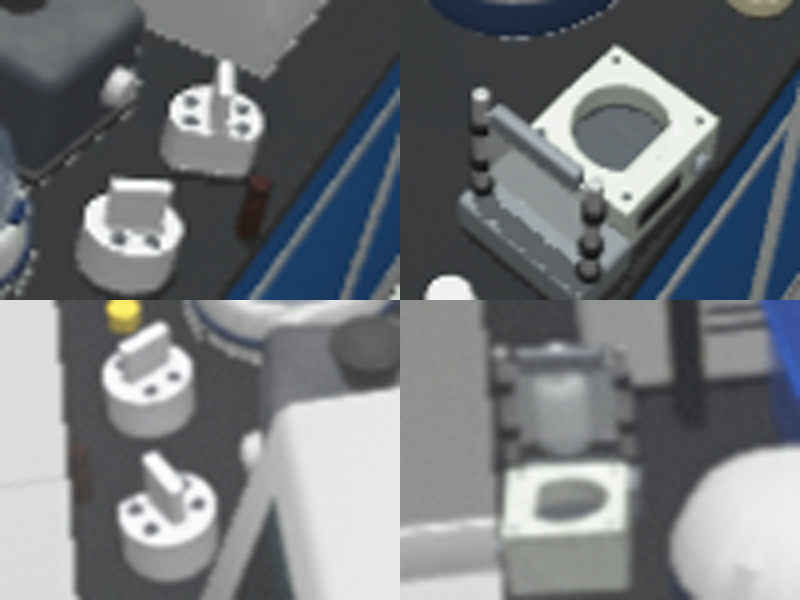

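Bath detail: the well's flat lies on the robot side (-x), and the screen is at its +y side. The block nearer the robot's right, at scene (428,170), seems to have the flat, facing the front edge. I'll go above it to confirm.

Emit:
jog_arm(rows=[{"x": 35, "y": -35}, {"x": 35, "y": -35}, {"x": 35, "y": -35}, {"x": 35, "y": -35}, {"x": 35, "y": -35}, {"x": 35, "y": -35}, {"x": 35, "y": -35}, {"x": 35, "y": -35}])

```text
invalid input
```

```bash
python3 - <<'E'
from h import *
import pickle
C=cam("wrist"); save(C,"wrist1.png"); pickle.dump(C,open("wrist1.pkl","wb"))
o=bot.get_obs(); print(o["t"],o["eef_pos"],o["tool_rot"],o["q"])
print(C[4].round(3).tolist())
E
```

```text
0.2 [ 0.21461992 -0.63959996  0.23069831] [-5.47932605e-04  9.86925122e-01  1.61178423e-01 -1.38873487e-04] [ 1.13889782  0.47751236  0.02241065  1.55602934 -0.01150422  1.10931041
 -0.08309038]
[[0.319, -0.902, -0.291, 0.29], [-0.948, -0.304, -0.096, -0.614], [-0.002, 0.306, -0.952, 0.374], [0.0, 0.0, 0.0, 1.0]]
```

View pics/wrist1.png

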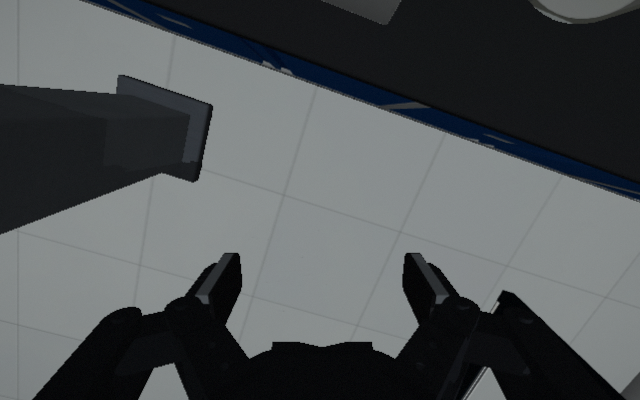

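The arm did not move (the rows were refused); the view shows floor and gripper fingers. I'll retry with every field filled in.

Emit:
jog_arm(rows=[{"fingers": 85, "x": 35, "y": -35, "z": 0, "ax": 0, "ay": 0, "az": 0}, {"fingers": 85, "x": 35, "y": -35, "z": 0, "ax": 0, "ay": 0, "az": 0}, {"fingers": 85, "x": 35, "y": -35, "z": 0, "ax": 0, "ay": 0, "az": 0}, {"fingers": 85, "x": 35, "y": -35, "z": 0, "ax": 0, "ay": 0, "az": 0}, {"fingers": 85, "x": 35, "y": -35, "z": 0, "ax": 0, "ay": 0, "az": 0}, {"fingers": 85, "x": 35, "y": -35, "z": 0, "ax": 0, "ay": 0, "az": 0}, {"fingers": 85, "x": 35, "y": -35, "z": 0, "ax": 0, "ay": 0, "az": 0}, {"fingers": 85, "x": 35, "y": -35, "z": 0, "ax": 0, "ay": 0, "az": 0}], force=60)

```text
t: 1.0
eef_pos: [0.3916, -0.2835, 0.2315]
tool_rot: [0.0, 0.987, 0.161, 0.0]
contact_force: [1.5, -1.1, 0.5]
gripper_width: 0.995
grasp_force: 0.0
```

```bash
python3 - <<'E'
from h import *
import pickle
C=cam("wrist"); save(C,"wrist2.png"); pickle.dump(C,open("wrist2.pkl","wb"))
o=bot.get_obs(); print(o["t"],o["eef_pos"],o["q"])
E
```

```text
1.05 [ 0.39598435 -0.27520933  0.23155395] [ 0.64696858  0.16849242 -0.18532713  1.99231941  0.03216454  0.98352753
 -0.79053502]
```

View pics/wrist2.png

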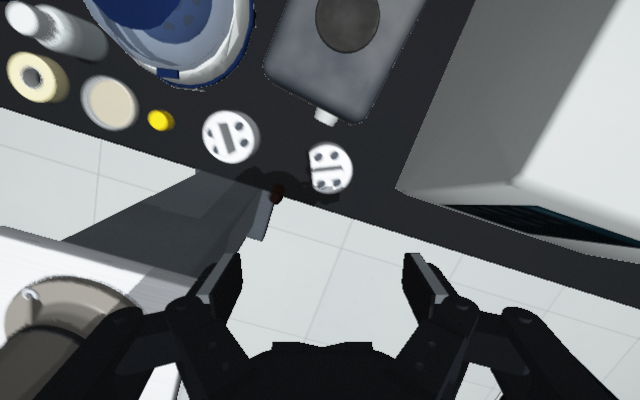

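The wrist view shows the keyed block at (330,168), with its flat to the left (310,168) and the fin along the image's horizontal. The round block is at (231,137) and the vial at (277,195). Now I'll measure the block's position and direction.

```bash
python3 - <<'E'
from h import *
import pickle
C=pickle.load(open("wrist2.pkl","rb"))
g=cv2.cvtColor(C[0],cv2.COLOR_RGB2GRAY)
u0,v0=300,135
sub=g[v0:205,u0:365]
m=(sub<110).astype(np.uint8)
n,l,s,c=cv2.connectedComponentsWithStats(m)
for i in range(1,n):
    if s[i,4]>8: 
        u,v=c[i]+[u0,v0]; print(s[i,4],u.round(1),v.round(1),plane(C,u,v,.036).round(4))
print("vial top",plane(C,277,193,.045))
big=cv2.resize(C[0][v0:205,u0:365,::-1],None,fx=8,fy=8,interpolation=cv2.INTER_CUBIC)
cv2.imwrite("pics/blk.png",big)
E
```

```text
2782 333.6 170.4 [ 0.4058 -0.2937  0.036 ]
24 317.9 156.6 [ 0.4156 -0.27    0.036 ]
20 334.0 155.1 [ 0.4236 -0.2879  0.036 ]
21 336.5 182.4 [ 0.3926 -0.302   0.036 ]
23 320.7 184.1 [ 0.3842 -0.284   0.036 ]
vial top [ 0.35869302 -0.23614521  0.045     ]
```

View pics/blk.png

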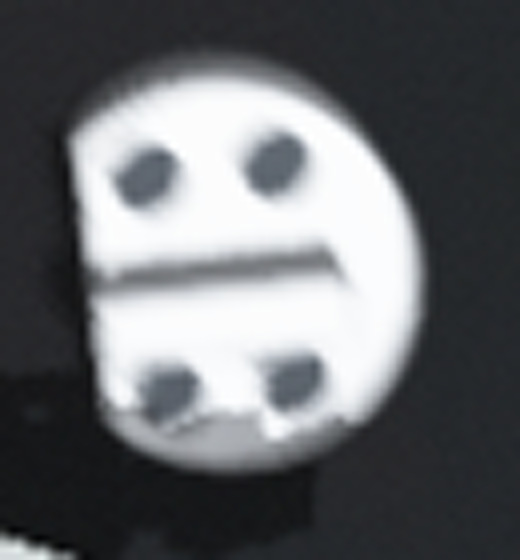

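Confirmed: the D block has its flat on the left and the fin along the horizontal. The centre is about (0.404,-0.286) and its x direction is at -65.6°. I'll turn the tool by -95.9° about its z axis.

Emit:
jog_arm(rows=[{"fingers": 45, "x": 0, "y": 0, "z": 0, "ax": 0, "ay": 0, "az": -8.5}, {"fingers": 45, "x": 0, "y": 0, "z": 0, "ax": 0, "ay": 0, "az": -8.5}, {"fingers": 45, "x": 0, "y": 0, "z": 0, "ax": 0, "ay": 0, "az": -8.5}, {"fingers": 45, "x": 0, "y": 0, "z": 0, "ax": 0, "ay": 0, "az": -8.5}, {"fingers": 45, "x": 0, "y": 0, "z": 0, "ax": 0, "ay": 0, "az": -8.5}, {"fingers": 45, "x": 0, "y": 0, "z": 0, "ax": 0, "ay": 0, "az": -8.5}, {"fingers": 45, "x": 0, "y": 0, "z": 0, "ax": 0, "ay": 0, "az": -8.5}, {"fingers": 45, "x": 0, "y": 0, "z": 0, "ax": 0, "ay": 0, "az": -8.5}])

```text
t: 1.85
eef_pos: [0.3909, -0.2856, 0.2312]
tool_rot: [-0.0, 0.726, 0.688, -0.0]
contact_force: [0.2, 0.2, 0.2]
gripper_width: 0.527
grasp_force: 0.0
```

Emit:
jog_arm(rows=[{"fingers": 45, "x": 0, "y": 0, "z": 0, "ax": 0, "ay": 0, "az": -8.5}, {"fingers": 45, "x": 0, "y": 0, "z": 0, "ax": 0, "ay": 0, "az": -8.5}, {"fingers": 45, "x": 0, "y": 0, "z": 0, "ax": 0, "ay": 0, "az": -8.5}, {"fingers": 45, "x": 0, "y": 0, "z": 0, "ax": 0, "ay": 0, "az": -2.4}, {"fingers": 45, "x": 0, "y": 0, "z": 0, "ax": 0, "ay": 0, "az": 0}, {"fingers": 45, "x": 0, "y": 0, "z": 0, "ax": 0, "ay": 0, "az": 0}, {"fingers": 45, "x": 0, "y": 0, "z": 0, "ax": 0, "ay": 0, "az": 0}, {"fingers": 45, "x": 0, "y": 0, "z": 0, "ax": 0, "ay": 0, "az": 0}])

```text
t: 2.65
eef_pos: [0.3911, -0.2854, 0.2313]
tool_rot: [-0.0, 0.542, 0.841, -0.0]
contact_force: [0.1, 0.7, -0.2]
gripper_width: 0.526
grasp_force: 0.0
```

```bash
cat >> h.py <<'E'
def st():
    o=bot.get_obs(); w,x,y,z=o["tool_rot"]
    X=np.array([1-2*(y*y+z*z),2*(x*y+w*z),2*(x*z-w*y)]);Z=np.array([2*(x*z+w*y),2*(y*z-w*x),1-2*(x*x+y*y)]);Y=np.cross(Z,X)
    print("t",o["t"],"p",np.round(o["eef_pos"],4),"yaw",np.degrees(np.arctan2(X[1],X[0])).round(2),"Z",Z.round(4),"q7",o["q"][6],"F",np.round(o["contact_force"],1),"w",o["gripper_width"],o["grasp_force"])
    return np.array(o["eef_pos"]),X,Y,Z
def to(P):
    p,X,Y,Z=st(); d=np.array(P)-p; print("tool mm",[round(1000*float(d@a),1) for a in(X,Y,Z)])
E
python3 -c "
from h import *
to([.404,-.286,.041])"
```

```text
t 2.65 p [ 0.3911 -0.2854  0.2313] yaw 114.42 Z [-1.e-04  0.e+00 -1.e+00] q7 0.8511829661160631 F [ 0.1  0.7 -0.2] w 0.5260871976741126 0.0
tool mm [-5.9, 11.5, 190.3]
```

Emit:
jog_arm(rows=[{"fingers": 45, "x": -3, "y": 6, "z": 25, "ax": 0, "ay": 0, "az": 0}, {"fingers": 45, "x": -3, "y": 5.5, "z": 25, "ax": 0, "ay": 0, "az": 0}, {"fingers": 45, "x": 0, "y": 0, "z": 25, "ax": 0, "ay": 0, "az": 0}, {"fingers": 45, "x": 0, "y": 0, "z": 15, "ax": 0, "ay": 0, "az": 0}, {"fingers": 45, "x": 0, "y": 0, "z": 5, "ax": 0, "ay": 0, "az": 0}, {"fingers": 45, "x": 0, "y": 0, "z": 0, "ax": 0, "ay": 0, "az": 0}, {"fingers": 45, "x": 0, "y": 0, "z": 0, "ax": 0, "ay": 0, "az": 0}, {"fingers": 45, "x": 0, "y": 0, "z": 0, "ax": 0, "ay": 0, "az": 0}])

```text
t: 3.45
eef_pos: [0.4047, -0.2865, 0.1373]
tool_rot: [0.001, 0.541, 0.841, -0.0]
contact_force: [0.4, -0.6, -0.9]
gripper_width: 0.521
grasp_force: 0.0
```

```bash
python3 - <<'E'
from h import *
C=cam("wrist"); save(C,"wrist3.png")
print(proj(C,[.404,-.286,.036]),proj(C,[.404,-.286,.068]))
to([.404,-.286,.041])
g=cv2.cvtColor(C[0],cv2.COLOR_RGB2GRAY)
u,v=map(int,proj(C,[.404,-.286,.036])); u0,v0=u-80,v-80
m=(g[v0:v+80,u0:u+80]<120).astype(np.uint8)
n,l,s,c=cv2.connectedComponentsWithStats(m)
for i in range(1,n):
    if s[i,4]>15:
        a,b=c[i]+[u0,v0]; print(s[i,4],a.round(1),b.round(1),plane(C,a,b,.036).round(4))
E
```

```text
(np.float64(320.16108428865834), np.float64(200.61024970226563)) (np.float64(320.02349566875324), np.float64(212.71738932927))
t 3.5 p [ 0.4046 -0.2865  0.1372] yaw 114.44 Z [ 0.0014 -0.001  -1.    ] q7 0.7693366535613665 F [ 0.2 -0.5 -0.5] w 0.5245604268296589 0.0
tool mm [0.8, -0.5, 96.2]
20315 325.7 203.4 [ 0.4098 -0.2863  0.036 ]
94 318.0 188.8 [ 0.3976 -0.2766  0.036 ]
115 299.7 192.0 [ 0.3837 -0.2862  0.036 ]
105 337.1 191.8 [ 0.4146 -0.272   0.036 ]
91 300.3 212.4 [ 0.3919 -0.3041  0.036 ]
88 336.8 212.5 [ 0.4229 -0.2902  0.036 ]
```

View pics/wrist3.png

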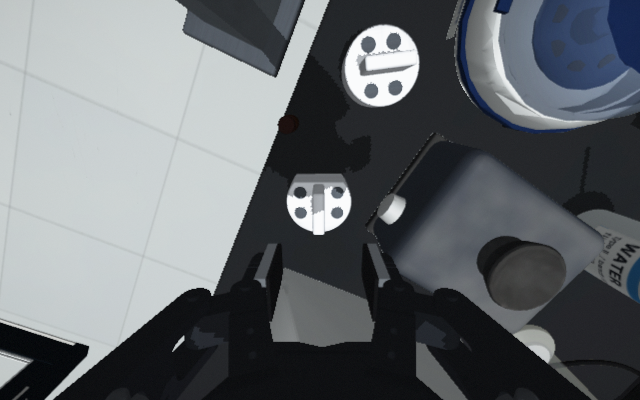

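Keyed block at (319,202) between the fingers, fin along the image's vertical, flat at the top (v≈175); the vial at (288,125) is clear. Corrected centre is (0.4034,-0.2878).

Emit:
jog_arm(rows=[{"fingers": 45, "x": 0, "y": -1.2, "z": 25, "ax": 0, "ay": 0, "az": 0}, {"fingers": 45, "x": 0, "y": 0, "z": 25, "ax": 0, "ay": 0, "az": 0}, {"fingers": 45, "x": 0, "y": 0, "z": 20, "ax": 0, "ay": 0, "az": 0}, {"fingers": 45, "x": 0, "y": 0, "z": 15, "ax": 0, "ay": 0, "az": 0}, {"fingers": 45, "x": 0, "y": 0, "z": 9, "ax": 0, "ay": 0, "az": 0}, {"fingers": 45, "x": 0, "y": 0, "z": 0, "ax": 0, "ay": 0, "az": 0}, {"fingers": 45, "x": 0, "y": 0, "z": 0, "ax": 0, "ay": 0, "az": 0}, {"fingers": 45, "x": 0, "y": 0, "z": 0, "ax": 0, "ay": 0, "az": 0}])

```text
t: 4.3
eef_pos: [0.4037, -0.287, 0.0432]
tool_rot: [0.001, 0.541, 0.841, -0.0]
contact_force: [-0.6, 0.2, 0.7]
gripper_width: 0.524
grasp_force: 0.0
```

```bash
python3 -c "
from h import *
to([.4034,-.2878,.042])"
```

```text
t 4.3 p [ 0.4037 -0.287   0.0432] yaw 114.45 Z [ 0.0015 -0.001  -1.    ] q7 0.6888626098002248 F [-0.6  0.2  0.7] w 0.5238223640562293 0.0
tool mm [-0.6, -0.6, 1.2]
```

Close on the fin, then lift.

Emit:
jog_arm(rows=[{"fingers": 0, "x": 0, "y": -0.5, "z": 1, "ax": 0, "ay": 0, "az": 0}, {"fingers": 0, "x": 0, "y": 0, "z": 0, "ax": 0, "ay": 0, "az": 0}, {"fingers": 0, "x": 0, "y": 0, "z": 0, "ax": 0, "ay": 0, "az": 0}, {"fingers": 0, "x": 0, "y": 0, "z": 0, "ax": 0, "ay": 0, "az": 0}, {"fingers": 0, "x": 0, "y": 0, "z": 0, "ax": 0, "ay": 0, "az": 0}, {"fingers": 0, "x": 0, "y": 0, "z": 0, "ax": 0, "ay": 0, "az": 0}, {"fingers": 0, "x": 0, "y": 0, "z": 0, "ax": 0, "ay": 0, "az": 0}, {"fingers": 0, "x": 0, "y": 0, "z": 0, "ax": 0, "ay": 0, "az": 0}], force=70)

```text
t: 5.1
eef_pos: [0.4026, -0.287, 0.0416]
tool_rot: [0.0, 0.541, 0.841, -0.0]
contact_force: [-1.5, 0.7, 5.2]
gripper_width: 0.103
grasp_force: 70.2
```

```bash
python3 -c "
from h import *
st()"
```

```text
t 5.1 p [ 0.4026 -0.287   0.0416] yaw 114.44 Z [ 1.e-04 -4.e-04 -1.e+00] q7 0.6885557343202865 F [-1.5  0.7  5.2] w 0.10344768230393742 70.17062902450562
```

Gripped at 70 N. Lift.

Emit:
jog_arm(rows=[{"fingers": 0, "x": 0, "y": 0, "z": -10, "ax": 0, "ay": 0, "az": 0}, {"fingers": 0, "x": 0, "y": 0, "z": -25, "ax": 0, "ay": 0, "az": 0}, {"fingers": 0, "x": 0, "y": 0, "z": -30, "ax": 0, "ay": 0, "az": 0}, {"fingers": 0, "x": 0, "y": 0, "z": -30, "ax": 0, "ay": 0, "az": 0}, {"fingers": 0, "x": 0, "y": 0, "z": -30, "ax": 0, "ay": 0, "az": 0}, {"fingers": 0, "x": 0, "y": 0, "z": -30, "ax": 0, "ay": 0, "az": 0}, {"fingers": 0, "x": 0, "y": 0, "z": -30, "ax": 0, "ay": 0, "az": 0}, {"fingers": 0, "x": 0, "y": 0, "z": -15, "ax": 0, "ay": 0, "az": 0}])

```text
t: 5.9
eef_pos: [0.4034, -0.2869, 0.2443]
tool_rot: [0.002, 0.541, 0.841, 0.0]
contact_force: [1.3, 0.1, -2.2]
gripper_width: 0.105
grasp_force: 69.2
```

```bash
python3 - <<'E'
from h import *
import pickle
S=pickle.load(open("scene0.pkl","rb"))
to([.45,-.1,.24]); to([.46,.1,.24])
# bath top corners from scene crop (crop px/4 + offset)
for a,b in((617,45),(718,120),(628,235)): 
    print(plane(S,285+(a-400)/4,250+b/4,.05).round(4))
E
```

```text
t 5.9 p [ 0.4034 -0.2869  0.2443] yaw 114.48 Z [ 0.0031 -0.0018 -1.    ] q7 0.8407808173919001 F [ 1.3  0.1 -2.2] w 0.10527322637334234 69.15972590446472
tool mm [150.8, 119.8, 4.1]
t 5.9 p [ 0.4034 -0.2869  0.2443] yaw 114.48 Z [ 0.0031 -0.0018 -1.    ] q7 0.8407808173919001 F [ 1.3  0.1 -2.2] w 0.10527322637334234 69.15972590446472
tool mm [328.7, 211.8, 3.7]
[0.4268 0.2042 0.05  ]
[0.3445 0.2148 0.05  ]
[0.3466 0.3143 0.05  ]
```

Emit:
jog_arm(rows=[{"fingers": 0, "x": 25, "y": 16, "z": 0, "ax": 0, "ay": 0, "az": 0}, {"fingers": 0, "x": 41, "y": 26, "z": 0, "ax": 0, "ay": 0, "az": 0}, {"fingers": 0, "x": 41, "y": 26, "z": 0, "ax": 0, "ay": 0, "az": 0}, {"fingers": 0, "x": 41, "y": 26, "z": 0, "ax": 0, "ay": 0, "az": 0}, {"fingers": 0, "x": 41, "y": 26, "z": 0, "ax": 0, "ay": 0, "az": 0}, {"fingers": 0, "x": 41, "y": 26, "z": 0, "ax": 0, "ay": 0, "az": 0}, {"fingers": 0, "x": 41, "y": 26, "z": 0, "ax": 0, "ay": 0, "az": 0}, {"fingers": 0, "x": 25, "y": 16, "z": 0, "ax": 0, "ay": 0, "az": 0}])

```text
t: 6.7
eef_pos: [0.4507, 0.0646, 0.2419]
tool_rot: [0.0, 0.54, 0.842, 0.001]
contact_force: [0.2, -0.0, -1.4]
gripper_width: 0.1
grasp_force: 69.1
```

Emit:
jog_arm(rows=[{"fingers": 0, "x": 0, "y": 0, "z": 0, "ax": 0, "ay": 0, "az": -5.5}, {"fingers": 0, "x": 0, "y": 0, "z": 0, "ax": 0, "ay": 0, "az": -8}, {"fingers": 0, "x": 0, "y": 0, "z": 0, "ax": 0, "ay": 0, "az": -8}, {"fingers": 0, "x": 0, "y": 0, "z": 0, "ax": 0, "ay": 0, "az": -8}, {"fingers": 0, "x": 0, "y": 0, "z": 0, "ax": 0, "ay": 0, "az": -8}, {"fingers": 0, "x": 0, "y": 0, "z": 0, "ax": 0, "ay": 0, "az": -8}, {"fingers": 0, "x": 0, "y": 0, "z": 0, "ax": 0, "ay": 0, "az": -8}, {"fingers": 0, "x": 0, "y": 0, "z": 0, "ax": 0, "ay": 0, "az": -8}])

```text
t: 7.5
eef_pos: [0.4506, 0.0605, 0.2414]
tool_rot: [-0.0, 0.032, 0.999, -0.0]
contact_force: [0.3, -0.1, -1.8]
gripper_width: 0.1
grasp_force: 69.1
```

```bash
python3 - <<'E'
from h import *
to([.44,.255,.24]);to([.39,.255,.24])
E
```

```text
t 7.5 p [0.4506 0.0605 0.2414] yaw 176.31 Z [-4.e-04 -3.e-04 -1.e+00] q7 1.096396847358422 F [ 0.3 -0.1 -1.8] w 0.0995502260405939 69.08603310585022
tool mm [23.1, 193.4, 1.4]
t 7.5 p [0.4506 0.0605 0.2414] yaw 176.31 Z [-4.e-04 -3.e-04 -1.e+00] q7 1.096396847358422 F [ 0.3 -0.1 -1.8] w 0.0995502260405939 69.08603310585022
tool mm [73.0, 190.1, 1.4]
```

Emit:
jog_arm(rows=[{"fingers": 0, "x": 2, "y": 15, "z": 0, "ax": 0, "ay": 0, "az": 0}, {"fingers": 0, "x": 2, "y": 30, "z": 0, "ax": 0, "ay": 0, "az": 0}, {"fingers": 0, "x": 2, "y": 40, "z": 0, "ax": 0, "ay": 0, "az": 0}, {"fingers": 0, "x": 2, "y": 40, "z": 0, "ax": 0, "ay": 0, "az": 0}, {"fingers": 0, "x": 2, "y": 40, "z": 0, "ax": 0, "ay": 0, "az": 0}, {"fingers": 0, "x": 2, "y": 20, "z": 0, "ax": 0, "ay": 0, "az": 0}, {"fingers": 0, "x": 0, "y": 5, "z": 0, "ax": 0, "ay": 0, "az": 0}, {"fingers": 0, "x": 0, "y": 0, "z": 0, "ax": 0, "ay": 0, "az": 0}])

```text
t: 8.3
eef_pos: [0.4522, 0.2511, 0.2412]
tool_rot: [-0.0, 0.035, 0.999, -0.0]
contact_force: [0.3, -0.7, -1.7]
gripper_width: 0.101
grasp_force: 69.1
```

```bash
python3 - <<'E'
from h import *
import pickle
C=cam("wrist"); save(C,"wrist4.png");pickle.dump(C,open("wrist4.pkl","wb")); st()
print(proj(C,[.386,.255,.05]))
E
```

```text
t 8.35 p [0.4525 0.2499 0.2411] yaw 175.94 Z [-5.0e-04 -1.2e-03 -1.0e+00] q7 0.621576623396967 F [-0.6  0.4 -1.6] w 0.10275128959542301 69.06800866127014
(np.float64(320.4329678687583), np.float64(121.92840987625543))
```

View pics/wrist4.png

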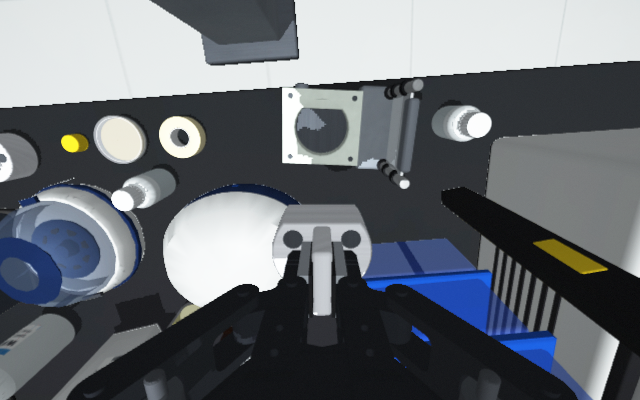

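The held block is at (320,240) with its flat towards the image top (world -x). The bath's top spans about (282..362, 87..165); its well is centred near (321,127) with the flat at the top, and the rail is at (408,130). Block and well have the same sense, so what's left is fine measuring.

```bash
python3 - <<'E'
from h import *
import pickle
C=pickle.load(open("wrist4.pkl","rb"))
g=cv2.cvtColor(C[0],cv2.COLOR_RGB2GRAY)
u0,v0=270,75; sub=g[v0:180,u0:375]
print("tops",[int(x) for x in g[130,276:296]],[int(x) for x in g[92,300:340:4]])
bh=cv2.morphologyEx(sub,cv2.MORPH_BLACKHAT,np.ones((7,7)))
n,l,s,c=cv2.connectedComponentsWithStats((bh>35).astype(np.uint8))
for i in range(1,n):
    if 4<s[i,4]<60:
        a,b=c[i]+[u0,v0]; print("dot",s[i,4],a.round(1),b.round(1),plane(C,a,b,.05).round(4))
# row/col profiles through the well
print("col320",list(map(int,g[80:172:1,320])))
print("row127",list(map(int,g[127,278:368])))
print("row112",list(map(int,g[112,278:368])))
E
```

```text
tops [51, 51, 51, 49, 49, 52, 225, 254, 255, 255, 255, 255, 255, 255, 255, 255, 255, 252, 214, 132] [190, 191, 192, 188, 188, 191, 193, 192, 190, 188]
dot 22 290.0 95.1 [0.3549 0.2231 0.05  ]
dot 25 354.3 98.1 [0.3629 0.2947 0.05  ]
dot 15 314.7 110.3 [0.3729 0.2493 0.05  ]
dot 23 296.4 125.4 [0.388  0.2271 0.05  ]
dot 7 303.9 127.3 [0.3906 0.2354 0.05  ]
dot 17 289.6 156.0 [0.4226 0.2156 0.05  ]
dot 24 350.0 158.7 [0.4308 0.2874 0.05  ]
dot 21 359.0 163.0 [0.4367 0.2979 0.05  ]
col320 [238, 237, 237, 215, 19, 26, 29, 27, 56, 137, 192, 191, 191, 190, 189, 188, 189, 190, 183, 170, 190, 187, 188, 187, 187, 186, 185, 180, 149, 68, 66, 65, 67, 65, 66, 66, 64, 65, 89, 133, 131, 132, 134, 133, 132, 133, 135, 134, 120, 72, 69, 66, 67, 67, 66, 66, 66, 65, 64, 65, 65, 66, 66, 65, 66, 65, 66, 64, 66, 64, 66, 65, 77, 109, 120, 142, 179, 190, 191, 192, 192, 191, 190, 180, 126, 51, 49, 50, 52, 50, 51, 50]
row127 [53, 49, 50, 49, 223, 254, 255, 255, 255, 255, 255, 255, 255, 255, 255, 248, 175, 109, 74, 121, 134, 132, 135, 132, 84, 63, 63, 65, 65, 116, 120, 120, 136, 138, 136, 137, 138, 133, 131, 131, 129, 130, 134, 88, 66, 67, 67, 66, 64, 65, 65, 66, 65, 66, 65, 67, 66, 66, 66, 65, 64, 63, 64, 65, 65, 63, 62, 64, 74, 100, 137, 173, 188, 192, 193, 194, 194, 195, 194, 193, 194, 194, 144, 115, 111, 112, 112, 110, 110, 110]
row112 [48, 49, 49, 50, 234, 254, 255, 255, 255, 255, 255, 255, 255, 255, 255, 255, 255, 255, 255, 248, 196, 118, 85, 122, 132, 129, 133, 132, 132, 131, 131, 131, 135, 135, 135, 134, 104, 71, 64, 66, 66, 64, 67, 66, 67, 67, 66, 66, 65, 66, 65, 65, 66, 63, 65, 66, 66, 67, 66, 66, 64, 65, 66, 66, 76, 108, 145, 180, 192, 194, 193, 195, 195, 195, 195, 196, 197, 195, 195, 195, 194, 193, 194, 155, 120, 113, 112, 112, 111, 111]
```

```bash
python3 - <<'E'
from h import *
import pickle
C=pickle.load(open("wrist4.pkl","rb"))
g=cv2.cvtColor(C[0],cv2.COLOR_RGB2GRAY)
th=np.radians(-6.4);wx=np.array([np.cos(th),np.sin(th)]);wy=np.array([-wx[1],wx[0]]);c=np.array([.3928,.2552])
for u,v in((320,108.2),(320,155.3),(294.3,127),(348.6,127),(298.5,112),(344.2,112)):
    d=plane(C,u,v,.05)[:2]-c; print(u,v,"well frame mm",(d@wx*1e3).round(1),(d@wy*1e3).round(1),(np.hypot(*d)*1e3).round(1))
for (x0,x1) in((280,305),(340,365)):
    sub=g[225:252,x0:x1]; n,l,s,cc=cv2.connectedComponentsWithStats((sub<70).astype(np.uint8))
    for i in range(1,n):
        if s[i,4]>40:
            a,b=cc[i]+[x0,225]; print("held",s[i,4],a,b,plane(C,a,b,.2355).round(4),s[i])
# tool at that time
p=np.array([.4525,.2499]);t=np.radians(175.94);tx=np.array([np.cos(t),np.sin(t)]);ty=np.array([tx[1],-tx[0]])
b=p+tx*.00985
print("expected",b+ty*.017,b-ty*.017)
to([*c,.12])
E
```

```text
320 108.2 well frame mm -21.7 -2.1 21.8
320 155.3 well frame mm 31.6 0.1 31.6
294.3 127 well frame mm 0.2 -30.9 30.9
348.6 127 well frame mm -2.5 31.9 32.0
298.5 112 well frame mm -16.5 -26.4 31.1
344.2 112 well frame mm -18.8 25.6 31.8
held 237 292.4978902953587 238.74261603375527 [0.4439 0.2353 0.2355] [  4   6  18  17 237]
held 238 350.5546218487395 238.60504201680672 [0.4462 0.2692 0.2355] [  2   6  18  16 238]
expected [0.44387834 0.26755473] [0.4414711  0.23364005]
t 8.35 p [0.4525 0.2499 0.2411] yaw 175.94 Z [-5.0e-04 -1.2e-03 -1.0e+00] q7 0.621576623396967 F [-0.6  0.4 -1.6] w 0.10275128959542301 69.06800866127014
tool mm [59.9, 1.3, 121.1]
```

Emit:
jog_arm(rows=[{"fingers": 0, "x": 15, "y": 0, "z": 0, "ax": 0, "ay": 0, "az": 0}, {"fingers": 0, "x": 25, "y": 0, "z": 10, "ax": 0, "ay": 0, "az": 0}, {"fingers": 0, "x": 15, "y": 0, "z": 25, "ax": 0, "ay": 0, "az": 0}, {"fingers": 0, "x": 7, "y": 0, "z": 30, "ax": 0, "ay": 0, "az": 0}, {"fingers": 0, "x": 0, "y": 0, "z": 30, "ax": 0, "ay": 0, "az": 2.4}, {"fingers": 0, "x": 0, "y": 0, "z": 20, "ax": 0, "ay": 0, "az": 0}, {"fingers": 0, "x": 0, "y": 0, "z": 6, "ax": 0, "ay": 0, "az": 0}, {"fingers": 0, "x": 0, "y": 0, "z": 0, "ax": 0, "ay": 0, "az": 0}])

```text
t: 9.15
eef_pos: [0.3902, 0.2541, 0.1201]
tool_rot: [-0.001, 0.057, 0.998, -0.001]
contact_force: [0.9, 0.6, -0.1]
gripper_width: 0.1
grasp_force: 69.1
```

```bash
python3 - <<'E'
from h import *
import pickle
C=cam("wrist"); save(C,"wrist5.png");pickle.dump(C,open("wrist5.pkl","wb")); p,X,Y,Z=st()
for P in([.3549,.2231,.05],[.3629,.2947,.05]): print(np.round(proj(C,P),1))
h=p[2]-.042
print("flat bottom edge exp", [np.round(proj(C,[*(p+X*.020+s*Y*.0224)[:2],h]),1) for s in(-1,1)])
cv2.imwrite("pics/w5.png",cv2.resize(C[0][60:300,200:500,::-1],None,fx=2.5,fy=2.5,interpolation=cv2.INTER_CUBIC))
E
```

```text
t 9.2 p [0.3909 0.2548 0.1209] yaw 173.51 Z [ 4.e-04 -1.e-04 -1.e+00] q7 0.36751873193951434 F [ 1.  -0.3 -1.9] w 0.10051345978694214 69.13015365600586
[276.  174.2]
[368.7 174. ]
flat bottom edge exp [array([289.4, 200.4]), array([354.1, 200.4])]
```

View pics/w5.png

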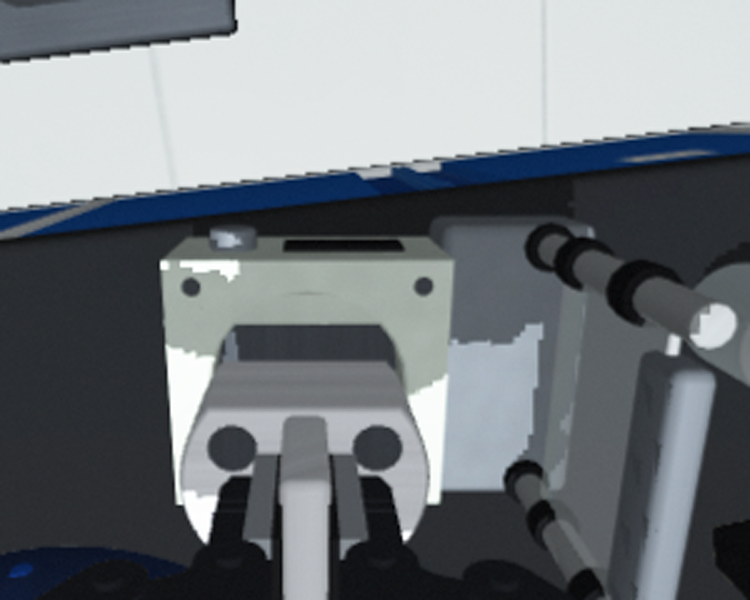

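Close up: the bath's front dots are at full-image (276.4,174.8) and (369.6,174.4), and the well's flat rim corners are near (294.8,190) and (352,190). The block's front tube wells are at (292.8,238.8) and (351.2,238.8), and its lower flat edge is at v≈205. Computing the relative offset.

```bash
python3 - <<'E'
from h import *
import pickle
C=pickle.load(open("wrist5.pkl","rb")); g=cv2.cvtColor(C[0],cv2.COLOR_RGB2GRAY)
p,X,Y,Z=st()
def blob(x0,x1,y0,y1,t):
    n,l,s,c=cv2.connectedComponentsWithStats((g[y0:y1,x0:x1]<t).astype(np.uint8)); i=1+np.argmax(s[1:,4]); return c[i]+[x0,y0]
d=[blob(270,283,168,182,115),blob(363,376,168,181,115)]
b=[blob(283,303,229,249,90),blob(341,361,229,249,90)]
for n,L,z in(("dots",d,.05),("wells",b,p[2]-.006)):
    q=[plane(C,*a,z)-p for a in L]
    print(n,np.round(L,1).tolist(),"tool mm",[(1e3*np.array([a@X,a@Y])).round(1).tolist() for a in q])
    e=q[1]-q[0]; print(" angle vs toolY",np.degrees(np.arctan2(e@X,e@Y)).round(2))
print("col",list(map(int,g[180:235,308])))
for n,v,z in(("well flat",189.8,.05),("blk bottom",204.8,p[2]-.042)): print(n,1e3*(plane(C,308,v,z)-p)@X)
E
```

```text
t 9.2 p [0.3909 0.2548 0.1209] yaw 173.51 Z [ 4.e-04 -1.e-04 -1.e+00] q7 0.36751873193951434 F [ 1.  -0.3 -1.9] w 0.10051345978694214 69.13015365600586
dots [[275.9, 174.3], [369.0, 174.1]] tool mm [[32.1, -35.6], [32.3, 36.7]]
 angle vs toolY 0.16
wells [[292.5, 239.0], [350.1, 239.1]] tool mm [[7.8, -17.0], [7.8, 16.5]]
 angle vs toolY -0.1
col [166, 166, 166, 166, 165, 164, 164, 163, 160, 135, 63, 58, 58, 60, 57, 58, 58, 57, 58, 59, 59, 57, 58, 62, 86, 116, 117, 118, 118, 121, 119, 116, 113, 114, 116, 118, 119, 118, 116, 116, 116, 116, 124, 146, 167, 186, 188, 187, 186, 187, 187, 187, 187, 185, 186]
well flat 19.586128194399866
blk bottom 16.780727318517457
```

Emit:
jog_arm(rows=[{"fingers": 0, "x": 0, "y": 0, "z": 0, "ax": 0, "ay": 0, "az": 0}, {"fingers": 0, "x": 0, "y": 0.5, "z": 8, "ax": 0, "ay": 0, "az": 0}, {"fingers": 0, "x": 0, "y": 0, "z": 8, "ax": 0, "ay": 0, "az": 0}, {"fingers": 0, "x": 0, "y": 0, "z": 6, "ax": 0, "ay": 0, "az": 0}, {"fingers": 0, "x": 0, "y": 0, "z": 3, "ax": 0, "ay": 0, "az": 0}, {"fingers": 0, "x": 0, "y": 0, "z": 0, "ax": 0, "ay": 0, "az": 0}, {"fingers": 0, "x": 0, "y": 0, "z": 0, "ax": 0, "ay": 0, "az": 0}, {"fingers": 0, "x": 0, "y": 0, "z": 0, "ax": 0, "ay": 0, "az": 0}])

```text
t: 10.0
eef_pos: [0.391, 0.2559, 0.0955]
tool_rot: [0.0, 0.056, 0.998, 0.0]
contact_force: [-0.5, 0.2, -1.4]
gripper_width: 0.103
grasp_force: 69.1
```

```bash
python3 - <<'E'
from h import *
to([.3907,.2555,.0695])
E
```

```text
t 10.0 p [0.391  0.2559 0.0955] yaw 173.56 Z [ 3.e-04  3.e-04 -1.e+00] q7 0.32214185962185465 F [-0.5  0.2 -1.4] w 0.10251087893357948 69.12980318069458
tool mm [0.2, -0.5, 26.0]
```

Emit:
jog_arm(rows=[{"fingers": 0, "x": 0.2, "y": -0.3, "z": 2, "ax": 0, "ay": 0, "az": 0}, {"fingers": 0, "x": 0, "y": 0, "z": 2, "ax": 0, "ay": 0, "az": 0}, {"fingers": 0, "x": 0, "y": 0, "z": 2, "ax": 0, "ay": 0, "az": 0}, {"fingers": 0, "x": 0, "y": 0, "z": 2, "ax": 0, "ay": 0, "az": 0}, {"fingers": 0, "x": 0, "y": 0, "z": 2, "ax": 0, "ay": 0, "az": 0}, {"fingers": 0, "x": 0, "y": 0, "z": 0, "ax": 0, "ay": 0, "az": 0}, {"fingers": 0, "x": 0, "y": 0, "z": 0, "ax": 0, "ay": 0, "az": 0}, {"fingers": 0, "x": 0, "y": 0, "z": 0, "ax": 0, "ay": 0, "az": 0}])

```text
t: 10.8
eef_pos: [0.3906, 0.2555, 0.0853]
tool_rot: [0.0, 0.056, 0.998, 0.0]
contact_force: [-0.7, 0.5, -1.4]
gripper_width: 0.105
grasp_force: 69.1
```

```bash
python3 - <<'E'
from h import *
to([.3907,.2555,.0695])
E
```

```text
t 10.8 p [0.3906 0.2555 0.0853] yaw 173.55 Z [ 1.e-04  1.e-04 -1.e+00] q7 0.30453572699647574 F [-0.7  0.5 -1.4] w 0.10482172306004062 69.13015365600586
tool mm [-0.1, 0.0, 15.8]
```

No contact and 7 mm inside the mouth. Go on down.

Emit:
jog_arm(rows=[{"fingers": 0, "x": 0, "y": 0, "z": 4, "ax": 0, "ay": 0, "az": 0}, {"fingers": 0, "x": 0, "y": 0, "z": 4, "ax": 0, "ay": 0, "az": 0}, {"fingers": 0, "x": 0, "y": 0, "z": 3, "ax": 0, "ay": 0, "az": 0}, {"fingers": 0, "x": 0, "y": 0, "z": 2, "ax": 0, "ay": 0, "az": 0}, {"fingers": 0, "x": 0, "y": 0, "z": 1, "ax": 0, "ay": 0, "az": 0}, {"fingers": 0, "x": 0, "y": 0, "z": 1, "ax": 0, "ay": 0, "az": 0}, {"fingers": 0, "x": 0, "y": 0, "z": 0, "ax": 0, "ay": 0, "az": 0}, {"fingers": 0, "x": 0, "y": 0, "z": 0, "ax": 0, "ay": 0, "az": 0}])

```text
t: 11.6
eef_pos: [0.3906, 0.2555, 0.0704]
tool_rot: [0.0, 0.056, 0.998, 0.0]
contact_force: [0.0, 0.6, -1.1]
gripper_width: 0.103
grasp_force: 69.1
```

Emit:
jog_arm(rows=[{"fingers": 0, "x": 0, "y": 0, "z": 0.6, "ax": 0, "ay": 0, "az": 0}, {"fingers": 0, "x": 0, "y": 0, "z": 0.6, "ax": 0, "ay": 0, "az": 0}, {"fingers": 0, "x": 0, "y": 0, "z": 0.4, "ax": 0, "ay": 0, "az": 0}, {"fingers": 0, "x": 0, "y": 0, "z": 0, "ax": 0, "ay": 0, "az": 0}, {"fingers": 0, "x": 0, "y": 0, "z": 0, "ax": 0, "ay": 0, "az": 0}, {"fingers": 0, "x": 0, "y": 0, "z": 0, "ax": 0, "ay": 0, "az": 0}, {"fingers": 0, "x": 0, "y": 0, "z": 0, "ax": 0, "ay": 0, "az": 0}, {"fingers": 0, "x": 0, "y": 0, "z": 0, "ax": 0, "ay": 0, "az": 0}])

```text
t: 12.4
eef_pos: [0.3907, 0.2555, 0.0696]
tool_rot: [0.0, 0.056, 0.998, -0.0]
contact_force: [-3.1, -3.7, 11.3]
gripper_width: 0.104
grasp_force: 71.2
```

Floor contact at TCP z 0.0696, as predicted for fully home. Release and rise.

Emit:
jog_arm(rows=[{"fingers": 40, "x": 0, "y": 0, "z": -0.8, "ax": 0, "ay": 0, "az": 0}, {"fingers": 40, "x": 0, "y": 0, "z": 0, "ax": 0, "ay": 0, "az": 0}, {"fingers": 40, "x": 0, "y": 0, "z": 0, "ax": 0, "ay": 0, "az": 0}, {"fingers": 40, "x": 0, "y": 0, "z": 0, "ax": 0, "ay": 0, "az": 0}, {"fingers": 40, "x": 0, "y": 0, "z": 0, "ax": 0, "ay": 0, "az": 0}, {"fingers": 40, "x": 0, "y": 0, "z": -5, "ax": 0, "ay": 0, "az": 0}, {"fingers": 40, "x": 0, "y": 0, "z": -15, "ax": 0, "ay": 0, "az": 0}, {"fingers": 40, "x": 0, "y": 0, "z": -25, "ax": 0, "ay": 0, "az": 0}])

```text
t: 13.2
eef_pos: [0.3897, 0.2548, 0.1142]
tool_rot: [-0.001, 0.056, 0.998, -0.001]
contact_force: [0.9, -0.2, 0.1]
gripper_width: 0.469
grasp_force: 0.0
```

Emit:
jog_arm(rows=[{"fingers": 40, "x": 0, "y": 0, "z": -25, "ax": 0, "ay": 0, "az": 0}, {"fingers": 40, "x": 0, "y": 0, "z": -25, "ax": 0, "ay": 0, "az": 0}, {"fingers": 40, "x": 0, "y": 0, "z": -25, "ax": 0, "ay": 0, "az": 0}, {"fingers": 40, "x": 0, "y": 0, "z": -15, "ax": 0, "ay": 0, "az": 0}, {"fingers": 40, "x": 0, "y": 0, "z": 0, "ax": 0, "ay": 0, "az": 0}, {"fingers": 40, "x": 0, "y": 0, "z": 0, "ax": 0, "ay": 0, "az": 0}, {"fingers": 40, "x": 0, "y": 0, "z": 0, "ax": 0, "ay": 0, "az": 0}, {"fingers": 40, "x": 0, "y": 0, "z": 0, "ax": 0, "ay": 0, "az": 0}])

```text
t: 14.0
eef_pos: [0.3901, 0.255, 0.2035]
tool_rot: [-0.001, 0.056, 0.998, -0.0]
contact_force: [0.2, -0.6, -0.5]
gripper_width: 0.465
grasp_force: 0.0
```

```bash
python3 - <<'E'
from h import *
import pickle
C=cam("wrist"); save(C,"wrist6.png");pickle.dump(C,open("wrist6.pkl","wb")); p,X,Y,Z=st()
th=np.radians(-6.4);wx=np.array([np.cos(th),np.sin(th)]);wy=np.array([-wx[1],wx[0]]);c=np.array([.3907,.2555])
b=c-wx*0; 
r=np.array([.3926,.2555])+wy*.08; print("rail",r)
# check rail: project rail top corners
for sx in(-33,33):
  for sy in(-5,5): print(sx,sy,np.round(proj(C,[*(r+wx*sx/1e3+wy*sy/1e3),.11]),1))
cv2.imwrite("pics/w6.png",cv2.resize(C[0][80:320,200:520,::-1],None,fx=2.4,fy=2.4,interpolation=cv2.INTER_CUBIC))
to([*r,.16])
E
```

```text
t 14.05 p [0.3901 0.2551 0.2036] yaw 173.56 Z [-1.7e-03 -7.0e-04 -1.0e+00] q7 0.5003671618611032 F [-0.3 -0.6 -0.4] w 0.46771470786988306 0.0
rail [0.40151751 0.33500143]
-33 -5 [409.1 169.6]
-33 5 [420.8 169.6]
33 -5 [402.3 239.6]
33 5 [413.1 239.6]
t 14.05 p [0.3901 0.2551 0.2036] yaw 173.56 Z [-1.7e-03 -7.0e-04 -1.0e+00] q7 0.5003671618611032 F [-0.3 -0.6 -0.4] w 0.46771470786988306 0.0
tool mm [-2.4, 80.7, 43.5]
```

View pics/w6.png

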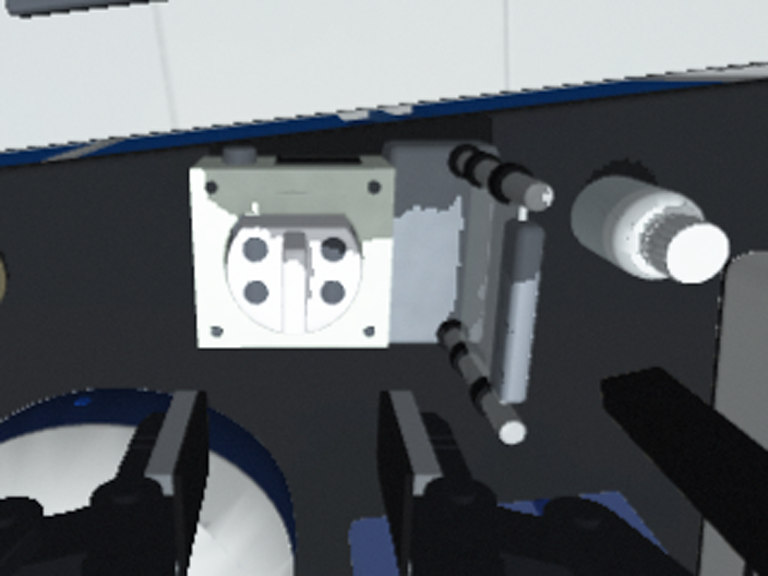

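The block sits down in the well, flat matching. The rail's top runs from full-image ~(421,172) to (414,246), with post tops at (425.4,161.3) and (413.3,260). Bottle_17 is at (480,180), clear of the rail.

```bash
python3 - <<'E'
from h import *
import pickle
C=pickle.load(open("wrist6.pkl","rb")); g=cv2.cvtColor(C[0],cv2.COLOR_RGB2GRAY)
for v in(180,190,205,220,235): print(v,list(map(int,g[v,400:432])))
a,b=plane(C,425.4,161.3,.13),plane(C,413.3,260,.13); print("posts",a.round(4),b.round(4),(a+b)/2,np.hypot(*(a-b)[:2]))
# bottle extents
print("bottle cap",plane(C,489,185,.082).round(3))
E
```

```text
180 [110, 110, 108, 113, 102, 93, 93, 95, 92, 75, 56, 51, 51, 52, 55, 67, 78, 83, 91, 96, 95, 94, 95, 93, 93, 88, 64, 46, 44, 42, 43, 42]
190 [111, 111, 109, 103, 96, 92, 92, 92, 75, 57, 50, 50, 50, 55, 67, 77, 84, 90, 94, 95, 96, 93, 95, 92, 87, 58, 44, 45, 45, 43, 43, 42]
205 [111, 109, 95, 92, 92, 92, 92, 66, 57, 53, 60, 62, 90, 125, 146, 162, 180, 182, 179, 174, 169, 162, 149, 111, 62, 41, 42, 45, 43, 42, 43, 43]
220 [117, 97, 92, 93, 91, 84, 62, 52, 59, 62, 74, 107, 136, 152, 171, 179, 177, 175, 171, 165, 152, 158, 87, 44, 44, 44, 44, 43, 44, 44, 44, 43]
235 [85, 102, 104, 101, 73, 57, 59, 62, 65, 64, 120, 146, 162, 178, 177, 175, 170, 167, 157, 142, 71, 41, 44, 44, 43, 44, 44, 44, 43, 44, 44, 43]
posts [0.3583 0.3406 0.13  ] [0.4442 0.3302 0.13  ] [0.40122338 0.33537439 0.13      ] 0.08655183938850296
bottle cap [0.399 0.419 0.082]
```

```bash
python3 - <<'E'
from h import *
import pickle
C=pickle.load(open("wrist6.pkl","rb"))
th=np.radians(-6.6);wx=np.array([np.cos(th),np.sin(th)]);wy=np.array([-wx[1],wx[0]]);r=np.array([.4013,.3352])
for z in(.11,.118,.125,.132):
    print(z,[np.round(proj(C,[*(r+wx*sx/1e3+wy*.005),z]),1).tolist() for sx in(-33,0,33)])
S=cam("scene"); D=cam("side"); save(S,"scene1.png"); save(D,"side1.png")
to([*r,.2036])
S0=S[0]
for z in(.11,.125): print([np.round(proj(S,[*(r+wx*sx/1e3),z]),1).tolist() for sx in(-33,33)])
E
```

```text
0.11 [[421.1, 169.4], [417.0, 205.8], [413.2, 239.4]]
0.118 [[424.4, 171.3], [420.0, 208.8], [415.9, 243.3]]
0.125 [[427.4, 173.1], [422.8, 211.5], [418.5, 246.9]]
0.132 [[430.6, 174.9], [425.7, 214.5], [421.2, 250.6]]
t 14.15 p [0.3903 0.2553 0.2039] yaw 173.57 Z [-1.1e-03 -4.0e-04 -1.0e+00] q7 0.5004767294050905 F [0.2 1.1 0.6] w 0.471014763712807 0.0
tool mm [-2.0, 80.6, 0.3]
[[329.3, 298.0], [307.7, 280.9]]
[[329.5, 294.4], [307.7, 277.2]]
```

The rail best fits a top height of 0.125, so the screen starts about 15 mm up, with its rail centre at ≈0.116 and (0.4013,0.3352). I'll go above it and descend.

Emit:
jog_arm(rows=[{"fingers": 40, "x": -2, "y": 20, "z": 0, "ax": 0, "ay": 0, "az": 0}, {"fingers": 40, "x": 0, "y": 30, "z": 0, "ax": 0, "ay": 0, "az": 0}, {"fingers": 40, "x": 0, "y": 20, "z": 0, "ax": 0, "ay": 0, "az": 0}, {"fingers": 40, "x": 0, "y": 10.5, "z": 0, "ax": 0, "ay": 0, "az": 0}, {"fingers": 40, "x": 0, "y": 0, "z": 10, "ax": 0, "ay": 0, "az": 0}, {"fingers": 40, "x": 0, "y": 0, "z": 20, "ax": 0, "ay": 0, "az": 0}, {"fingers": 40, "x": 0, "y": 0, "z": 15, "ax": 0, "ay": 0, "az": 0}, {"fingers": 40, "x": 0, "y": 0, "z": 5, "ax": 0, "ay": 0, "az": 0}])

```text
t: 14.95
eef_pos: [0.4009, 0.3331, 0.1523]
tool_rot: [-0.001, 0.057, 0.998, -0.002]
contact_force: [1.1, -1.0, 1.0]
gripper_width: 0.471
grasp_force: 0.0
```

Emit:
jog_arm(rows=[{"fingers": 40, "x": 0, "y": 0, "z": 5, "ax": 0, "ay": 0, "az": 0}, {"fingers": 40, "x": 0, "y": 0, "z": 10, "ax": 0, "ay": 0, "az": 0}, {"fingers": 40, "x": 0, "y": 0, "z": 12, "ax": 0, "ay": 0, "az": 0}, {"fingers": 40, "x": 0, "y": 0, "z": 12, "ax": 0, "ay": 0, "az": 0}, {"fingers": 40, "x": 0, "y": 0, "z": 10, "ax": 0, "ay": 0, "az": 0}, {"fingers": 40, "x": 0, "y": 0, "z": 5, "ax": 0, "ay": 0, "az": 0}, {"fingers": 40, "x": 0, "y": 0, "z": 0, "ax": 0, "ay": 0, "az": 0}, {"fingers": 40, "x": 0, "y": 0, "z": 0, "ax": 0, "ay": 0, "az": 0}])

```text
t: 15.75
eef_pos: [0.4017, 0.3354, 0.1006]
tool_rot: [0.0, 0.056, 0.998, 0.0]
contact_force: [0.9, -0.2, 0.6]
gripper_width: 0.467
grasp_force: 0.0
```

```bash
python3 - <<'E'
from h import *
to([.4013,.3352,.098])
E
```

```text
t 15.75 p [0.4017 0.3354 0.1006] yaw 173.56 Z [ 1.e-04  2.e-04 -1.e+00] q7 0.20491643081535418 F [ 0.9 -0.2  0.6] w 0.4673897984565444 0.0
tool mm [0.3, -0.3, 2.6]
```

Emit:
jog_arm(rows=[{"fingers": 0, "x": 0, "y": 0, "z": 2.5, "ax": 0, "ay": 0, "az": 0}, {"fingers": 0, "x": 0, "y": 0, "z": 0, "ax": 0, "ay": 0, "az": 0}, {"fingers": 0, "x": 0, "y": 0, "z": 0, "ax": 0, "ay": 0, "az": 0}, {"fingers": 0, "x": 0, "y": 0, "z": 0, "ax": 0, "ay": 0, "az": 0}, {"fingers": 0, "x": 0, "y": 0, "z": 0, "ax": 0, "ay": 0, "az": 0}, {"fingers": 0, "x": 0, "y": 0, "z": 0, "ax": 0, "ay": 0, "az": 0}, {"fingers": 0, "x": 0, "y": 0, "z": 0, "ax": 0, "ay": 0, "az": 0}, {"fingers": 0, "x": 0, "y": 0, "z": 0, "ax": 0, "ay": 0, "az": 0}], force=60)

```text
t: 16.55
eef_pos: [0.4016, 0.334, 0.0978]
tool_rot: [-0.0, 0.056, 0.998, -0.001]
contact_force: [-1.1, -5.3, 1.1]
gripper_width: 0.103
grasp_force: 61.2
```

Emit:
jog_arm(rows=[{"fingers": 0, "x": 0, "y": -1.2, "z": -3, "ax": 0, "ay": 0, "az": 0}, {"fingers": 0, "x": 0, "y": 0, "z": -5, "ax": 0, "ay": 0, "az": 0}, {"fingers": 0, "x": 0, "y": 0, "z": -6, "ax": 0, "ay": 0, "az": 0}, {"fingers": 0, "x": 0, "y": 0, "z": -6, "ax": 0, "ay": 0, "az": 0}, {"fingers": 0, "x": 0, "y": 0, "z": -6, "ax": 0, "ay": 0, "az": 0}, {"fingers": 0, "x": 0, "y": 0, "z": -6, "ax": 0, "ay": 0, "az": 0}, {"fingers": 0, "x": 0, "y": 0, "z": -5, "ax": 0, "ay": 0, "az": 0}, {"fingers": 0, "x": 0, "y": 0, "z": -3, "ax": 0, "ay": 0, "az": 0}])

```text
t: 17.35
eef_pos: [0.4016, 0.334, 0.1385]
tool_rot: [0.0, 0.056, 0.998, 0.0]
contact_force: [1.8, -1.1, -6.7]
gripper_width: 0.104
grasp_force: 60.1
```

Emit:
jog_arm(rows=[{"fingers": 0, "x": 0, "y": 0, "z": -1, "ax": 0, "ay": 0, "az": 0}, {"fingers": 0, "x": 0, "y": 0, "z": -0.5, "ax": 0, "ay": 0, "az": 0}, {"fingers": 0, "x": 0, "y": 0, "z": -0.5, "ax": 0, "ay": 0, "az": 0}, {"fingers": 0, "x": 0, "y": 0, "z": -0.5, "ax": 0, "ay": 0, "az": 0}, {"fingers": 0, "x": 0, "y": 0, "z": 0, "ax": 0, "ay": 0, "az": 0}, {"fingers": 0, "x": 0, "y": 0, "z": 0, "ax": 0, "ay": 0, "az": 0}, {"fingers": 0, "x": 0, "y": 0, "z": 0, "ax": 0, "ay": 0, "az": 0}, {"fingers": 0, "x": 0, "y": 0, "z": 0, "ax": 0, "ay": 0, "az": 0}])

```text
t: 18.15
eef_pos: [0.4015, 0.3339, 0.1402]
tool_rot: [-0.0, 0.056, 0.998, 0.0]
contact_force: [4.2, -0.0, -12.8]
gripper_width: 0.104
grasp_force: 59.0
```

Emit:
jog_arm(rows=[{"fingers": 0, "x": 0, "y": 0, "z": -0.5, "ax": 0, "ay": 0, "az": 0}, {"fingers": 0, "x": 0, "y": 0, "z": -0.5, "ax": 0, "ay": 0, "az": 0}, {"fingers": 0, "x": 0, "y": 0, "z": -0.5, "ax": 0, "ay": 0, "az": 0}, {"fingers": 0, "x": 0, "y": 0, "z": 0, "ax": 0, "ay": 0, "az": 0}, {"fingers": 0, "x": 0, "y": 0, "z": 0, "ax": 0, "ay": 0, "az": 0}, {"fingers": 0, "x": 0, "y": 0, "z": 0, "ax": 0, "ay": 0, "az": 0}, {"fingers": 0, "x": 0, "y": 0, "z": 0, "ax": 0, "ay": 0, "az": 0}, {"fingers": 0, "x": 0, "y": 0, "z": 0, "ax": 0, "ay": 0, "az": 0}])

```text
t: 18.95
eef_pos: [0.4015, 0.3339, 0.1403]
tool_rot: [-0.001, 0.056, 0.998, 0.0]
contact_force: [7.7, 5.4, -28.0]
gripper_width: 0.108
grasp_force: 58.4
```

Hard end stop (z unchanged, force up to 28 N). Ease the load, release and rise.

Emit:
jog_arm(rows=[{"fingers": 0, "x": 0, "y": 0, "z": 1.3, "ax": 0, "ay": 0, "az": 0}, {"fingers": 0, "x": 0, "y": 0, "z": 0, "ax": 0, "ay": 0, "az": 0}, {"fingers": 35, "x": 0, "y": 0, "z": 0, "ax": 0, "ay": 0, "az": 0}, {"fingers": 35, "x": 0, "y": 0, "z": 0, "ax": 0, "ay": 0, "az": 0}, {"fingers": 35, "x": 0, "y": 0, "z": 0, "ax": 0, "ay": 0, "az": 0}, {"fingers": 35, "x": 0, "y": 0, "z": 0, "ax": 0, "ay": 0, "az": 0}, {"fingers": 35, "x": 0, "y": 0, "z": 0, "ax": 0, "ay": 0, "az": 0}, {"fingers": 35, "x": 0, "y": 0, "z": 0, "ax": 0, "ay": 0, "az": 0}])

```text
t: 19.75
eef_pos: [0.4015, 0.3341, 0.1409]
tool_rot: [0.0, 0.056, 0.998, 0.0]
contact_force: [-0.3, 0.5, 0.7]
gripper_width: 0.404
grasp_force: 0.0
```

Emit:
jog_arm(rows=[{"fingers": 35, "x": 0, "y": 0, "z": -5, "ax": 0, "ay": 0, "az": 0}, {"fingers": 35, "x": 0, "y": 0, "z": -15, "ax": 0, "ay": 0, "az": 0}, {"fingers": 35, "x": 0, "y": 0, "z": -25, "ax": 0, "ay": 0, "az": 0}, {"fingers": 35, "x": 0, "y": 0, "z": -25, "ax": 0, "ay": 0, "az": 0}, {"fingers": 35, "x": 0, "y": 0, "z": -20, "ax": 0, "ay": 0, "az": 0}, {"fingers": 35, "x": 0, "y": 0, "z": -10, "ax": 0, "ay": 0, "az": 0}, {"fingers": 35, "x": 0, "y": 0, "z": 0, "ax": 0, "ay": 0, "az": 0}, {"fingers": 35, "x": 0, "y": 0, "z": 0, "ax": 0, "ay": 0, "az": 0}])

```text
t: 20.55
eef_pos: [0.4014, 0.3336, 0.2404]
tool_rot: [-0.0, 0.056, 0.998, -0.0]
contact_force: [0.1, 0.2, -0.6]
gripper_width: 0.407
grasp_force: 0.0
```

```bash
python3 - <<'E'
from h import *
C=cam("scene"); D=cam("side"); st()
th=np.radians(-6.6);wx=np.array([np.cos(th),np.sin(th)]);r=np.array([.4013,.3352])
for z in(.17,.16): print(z,[np.round(proj(C,[*(r+wx*sx/1e3),z]),1).tolist() for sx in(-33,33)])
print("seat", np.round(proj(C,[.3927,.2555,.096]),1))
cv2.imwrite("pics/fin.png",cv2.resize(C[0][225:325,270:390,::-1],None,fx=6,fy=6,interpolation=cv2.INTER_CUBIC))
E
```

```text
t 20.65 p [0.4011 0.3334 0.2397] yaw 173.55 Z [-0.0014 -0.0012 -1.    ] q7 0.373533798041015 F [-0.  -0.3  0.3] w 0.4075014433504432 0.0
0.17 [[330.3, 283.1], [307.6, 265.7]]
0.16 [[330.1, 285.6], [307.6, 268.3]]
seat [340.4 270.9]
```

```bash
python3 - <<'E'
from h import *
C=cam("wrist"); g=cv2.cvtColor(C[0],cv2.COLOR_RGB2GRAY); save(C,"w7.png")
th=np.radians(-6.6);wx=np.array([np.cos(th),np.sin(th)]);wy=np.array([-wx[1],wx[0]]);r=np.array([.4013,.3352])
for z in(.125,.165,.17): print(z,[np.round(proj(C,[*(r+wx*sx/1e3+wy*sy/1e3),z]),1).tolist() for sx in(-33,33) for sy in(-5,5)])
u=int(round(proj(C,[*(r-wx*.03),.17])[0]))
print(u,list(map(int,g[130:260:2,u])))
for v in(200,220,235): print(v,list(map(int,g[v,300:345])))
E
```

```text
0.125 [[317.6, 162.4], [328.4, 162.4], [317.7, 228.0], [327.7, 228.1]]
0.165 [[316.9, 171.2], [329.5, 171.2], [317.0, 246.5], [328.6, 246.5]]
0.17 [[316.8, 172.5], [329.7, 172.6], [316.9, 249.2], [328.8, 249.2]]
323 [24, 25, 39, 18, 58, 69, 17, 34, 10, 22, 19, 19, 20, 18, 18, 17, 69, 178, 239, 238, 119, 60, 82, 91, 91, 95, 91, 93, 91, 92, 93, 92, 93, 92, 91, 92, 91, 91, 90, 92, 92, 121, 176, 175, 176, 174, 176, 175, 172, 173, 171, 169, 169, 168, 168, 166, 166, 165, 162, 132, 34, 31, 33, 42, 41]
200 [182, 183, 182, 181, 180, 180, 177, 176, 175, 177, 176, 176, 176, 177, 177, 177, 133, 84, 78, 85, 90, 93, 92, 92, 92, 92, 88, 86, 69, 84, 91, 89, 89, 85, 117, 65, 40, 42, 41, 44, 43, 44, 42, 41, 43]
220 [43, 42, 43, 41, 43, 43, 43, 43, 41, 43, 42, 42, 41, 44, 44, 42, 44, 103, 135, 152, 174, 176, 175, 174, 170, 163, 148, 134, 87, 50, 43, 43, 42, 41, 43, 40, 44, 42, 42, 41, 42, 43, 42, 42, 41]
235 [43, 41, 42, 43, 43, 42, 43, 42, 43, 44, 43, 43, 43, 43, 42, 40, 42, 74, 126, 149, 167, 170, 170, 168, 168, 161, 146, 133, 84, 47, 42, 44, 43, 43, 41, 41, 41, 43, 41, 42, 43, 43, 42, 42, 41]
```

The rail's ends at v≈172.5 and 248.7 match a top height of 0.170, which is fully up. Handing in.

```bash
python3 -c "
from station import bot
print(bot.hand_in())"
```

```text
the job is handed in; nothing more can be done
None
```

I seated the keyed block fully home in the well with the flats matched, then raised the screen to its end stop and let go; the job was handed in at about 21 s, and no verdict came back.

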